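Roll a pipe stub into the V-cradle and set it against the stop

TASK

Roll the plugged exhaust pipe stub along the bench with the fingertips, up the ramp and into the V of the steel cradle, so that it lies square in the groove; then gently push on its end until its other end rests against the cradle's end stop. Do not grip, lift or ram the pipe, let it really roll rather than drag it, and leave the other things on the bench where they are.

Things in the scene. Friction and masses are not known exactly. Their poses are not given: they have to be found in the camera images.
- cradle: Fixed pipe cradle of grey 4 mm steel plate, 140 mm long (x = -80 to 60 mm): a ramp, a V groove, and an end stop plate at the +x end; the -x end is open. Origin on the bench, below the bottom line of the V. x runs along the V, z up, +y is the way the pipe must roll. Lying in the V against the stop, the pipe has its centre at x -10, y 0, z 35.5 mm and its -x end flush with the open end.
- cradle_lip (a point): Middle of the lip between ramp and V, 19 mm above the bench (cradle y = -20 mm). The ramp rises to it straight from the bench at cradle y = -120 mm. Behind it the V's front face falls at 35 degrees to the bottom line (y 0, z 5 mm); the rear face rises at 35 degrees to 30 mm high at y = 36 mm. Axes as the cradle's.
- cradle_stop (a point): Point on the end stop's face where the middle of the pipe's end must rest: cradle x 60, y 0, z 35.5 mm. The stop is an upright plate 80 mm wide (cradle y = -40 to 40 mm), 60 mm high, across the +x end of the V. Axes as the cradle's.
- pipe_center (a point): Centre (on the axis, half-way along) of the loose bare steel pipe stub lying on its side: 50 mm diameter, 140 mm long, 0.3 to 0.6 kg, both ends closed flush by flat black plugs. Its x axis runs along the pipe towards the end that must meet the stop; y and z turn as it rolls. It starts on the bench (centre 25 mm up), clear of the ramp on its low side. It rolls freely.
- pipe: The same pipe stub, point and axes as pipe_center. At the start up to 0.13 rad out of square, about 28 to 45 mm short of the stop along the V. Let go on the ramp it rolls back down. Its steel is oiled and slippery (friction 0.2 to 0.3 on everything, fingers too), so pushed at mid-height it rolls and the finger slips. Pushed high up it can wedge on the ramp. Sliding it along the V takes 1 to 2 N.
- wrench: Bystander: steel spanner, 170 mm long, lying flat beyond the cradle on its +y side. Origin on its underside.
- collar: Bystander: steel ring lying flat, 64 mm outside diameter, 22 mm high, on the cradle's +y side. Origin at the centre of its underside.
- tin: Bystander: closed aluminium tin, 68 mm diameter, 55 mm high, on the +x side of the rolling path. Origin at the centre of its underside.
- offcut: Bystander: short open pipe off-cut standing upright, 50 mm diameter, 55 mm high, on the cradle's +y side near the robot. Origin at the centre of its underside.
Not all that is in view belongs to the job. Of the things shaped like the pipe, the bare steel one is meant.

How it is judged:
By the outcome, as a careful person would: the job done as asked, in the order asked, and still so for the second after the job is handed in, with the robot touching nothing.
It also fails if it takes over 53 s, if anything falls off the work surface, if the arm or the gripper's body presses on something with over 40 N, if the wrist force passes 120 N, or if a joint passes its speed limit or range.

ROBOT

A 6-joint arm with a two-finger parallel gripper is mounted at the origin on the work surface. World frame = base frame: x ahead of the robot, y to its left, z up, the work surface at z = 0. Lengths are in m, angles in rad, forces in N, time in s.
With the tool pointing down it reaches from about 0.425 to 0.95 m from the base axis. Payload 3.5 kg.
Tool frame: the origin (TCP) lies at the very end of the fingers, on their centre line; the grasp point (between the pads) lies 19 mm behind it; z points along the fingers, y is the line along which they close (so a half turn about z gives the same grasp; the last joint's range is limited). The gripper opens to 85 mm and grips with 20 to 120 N. Pads are 22 mm wide; open, the fingers measure 114 mm over their backs; the gripper's body (76 mm by 85 mm) begins 54 mm behind the grasp point. The pads swing forward as they close: fully open they stand 13 mm farther back than shut.
Start: joints at [-1.309, 0.286, 1.577, -0, 1.279, -0.15], TCP at [0.27, -0.619, 0.231] pointing down, gripper open.
Joint ranges: [-2.77, 2.77], [-0.9, 2.22], [0.21, 2.48], [-1.53, 4.67], [0.24, 2.81], [-2.84, 2.84]. Speed limits (rad/s): [2.79, 2.79, 3.14, 3.14, 3.14, 3.14].

INTERFACE

Orientations are given as [roll, pitch, yaw] about the fixed x, y, z axes, in that order (R = Rz(yaw) Ry(pitch) Rx(roll)).
In Python, from station import arm gives the robot as it stands.
- The arm moves only by the tool send_rows, never from a script. Its argument "motion" is one flat list of numbers, 7 for each row, row after row: the shift along the tool's x, y, z each as a share of 500 mm, from -1 to 1, then the turn, a rotation vector about the tool's x, y, z each as a share of 45 degrees, from -1 to 1, then the opening, from -1 (shut) to 1 (fully open), so that 0 is half open. A call has 1 to 12 rows; each row is the pose to reach, as a shift and turn from the pose commanded when the call began, along the tool's axes at that moment; what a row does not reach only later rows make up. A row lasts 1/12 s, in which the tool goes at most 41.7 mm and 7.16 degrees, less where a joint would pass 70% of its speed; a pose out of reach is approached as far as the arm can. A call with a number of a shift or a turn outside -1 to 1 is refused whole. A call with a gripper value outside its range is refused whole. The fingers move at their own pace and stop on an object; the grip force is fixed at half the most. Time passes only in rows, so rows that repeat a pose let the fingers close. It gives the time, the measured TCP pose, the force, the opening and the grip force at its end, in the units of the state.
- arm.state(): the state, without advancing time (a new reading comes with each control period).
- arm.capture(name): name is "scene" or "top"; returns the picture (384x512x3 uint8, red, green, blue); there is no depth.
- arm.camera_model(name): a dict with "K" (3x3 intrinsics, pixels), "cam_to_world" (4x4, takes a point from camera to world coordinates). Camera axes: x right, y down, z forward; pixel columns grow to the right and rows downward; lengths in m; the calibration is good to about 2 mm. A picture is of the moment at which its call begins. camera_model takes no time and is no camera call.
- arm.close_job(): hands the job in; it is judged then, once.
Trained networks look in the newest picture that a camera, given by its name, has taken for a name from the list of things; names that differ only in an ending like _2 or _b are one class to them, and where a whole thing is asked for, a point or a joint stands for the part that bears it (a point fixed in the world has none). Each returns a list of dicts, best first, with "p" (0 to 1); they miss things now and then, are a little off and sometimes report something else, mostly with a low value. They report only what shows in the picture. A call takes as long as a camera call. They do not tell look-alikes from the thing itself.
- arm.cut_out(target, camera): "region" (384x512 bool, what is visible of it) and "bbox" ([left, top, right, bottom] as shares, 0 to 1, of the picture: columns of its width, rows of its height, round what is visible of it).
- arm.landmark_of(target, camera): "location" ([column, row] as shares, 0 to 1, of the picture: columns of its width, rows of its height: a listed point, or the origin of a listed thing).
The state is a dict: "t": time; "joint_pos": joint angles; "dq": joint speeds; "effort": joint torques, N m; "eef_pos": TCP position; "tool_rot": TCP orientation; "wrist_force": force on the tool from outside, world axes, zero at the start; "wrist_torque": the same for the moment, N m; "finger_gap": finger opening in m; "finger_force": force on a finger pad.
Only numpy, scipy, OpenCV 4.12 (cv2) and the standard library are available. Lean on these libraries where they do the work, as an engineer would, in place of code of your own. Each camera call takes 0.05 s, during which the arm holds its last target. There are 200 camera calls.

## Working session

There is one attempt and no reset: what is moved stays moved. The work goes in short steps, Python scripts to look and compute and a tool call to move; the robot and the scene stay as the last step left them, time stands still between calls to the robot, and variables do not carry over. Pictures are saved under pics/ and viewed, at most 10 in all, crops included, and the job is handed in when it is done.

Besides the shell and the picture viewer there is one more tool, called after "Request:" as a command line: name --argument value ..., lists and objects as JSON in quotes. send_rows: Moves the arm, as the interface text tells. Its arguments: {"type":"object","properties":{"motion":{"type":"array"}},"required":["motion"]}

```bash
mkdir -p pics; ls; cat > h.py <<'E'
import numpy as np, cv2
from station import arm
def ray(cam,uv):
    m=arm.camera_model(cam);K=np.array(m["K"]);T=np.array(m["cam_to_world"])
    d=T[:3,:3]@np.linalg.solve(K,[uv[0],uv[1],1]);return T[:3,3],d
def at_z(cam,uv,z):
    o,d=ray(cam,uv);return o+d*(z-o[2])/d[2]
def proj(cam,P):
    m=arm.camera_model(cam);T=np.linalg.inv(np.array(m["cam_to_world"]))
    p=np.array(m["K"])@(T[:3,:3]@np.asarray(P)+T[:3,3]);return p[:2]/p[2]
def snap(cam,name):
    im=arm.capture(cam);cv2.imwrite(f"pics/{name}.png",im[:,:,::-1]);return im
E
python3 - <<'E'
from h import *
for c in("scene","top"):
    snap(c,c+"0")
    m=arm.camera_model(c);print(c,np.round(m["cam_to_world"],3).tolist(),np.round(m["K"],0).tolist())
    for t,z in(("cradle",0),("cradle_lip",.019),("cradle_stop",.0355),("pipe_center",.025),("tin",0),("offcut",0),("collar",0),("wrench",0)):
        for r in arm.landmark_of(t,c)[:3]:
            uv=np.array(r["location"])*[512,384];print(c,t,round(r["p"],2),uv.round(1),at_z(c,uv,z).round(4))
print(arm.state())
E
```

```text
pics
scene [[0.32, 0.505, -0.802, 1.531], [0.947, -0.147, 0.285, -0.382], [0.026, -0.851, -0.525, 0.692], [0.0, 0.0, 0.0, 1.0]] [[398.0, 0.0, 257.0], [0.0, 398.0, 190.0], [0.0, 0.0, 1.0]]
scene cradle 0.88 [276.9 216.1] [0.6315 0.0032 0.    ]
scene cradle_lip 0.73 [272.  214.1] [ 0.6426 -0.0176  0.019 ]
scene cradle_stop 0.9 [290.5 216.9] [0.6922 0.0194 0.0355]
scene pipe_center 0.89 [166.9 242. ] [ 0.6908 -0.3288  0.025 ]
scene pipe_center 0.84 [ 97.9 219.8] [ 0.5375 -0.4989  0.025 ]
scene pipe_center 0.83 [219.9 215.5] [ 0.6142 -0.1675  0.025 ]
scene tin 0.65 [345.9 199.2] [0.6071 0.2514 0.    ]
scene tin 0.59 [259.  245.6] [ 0.746  -0.0926  0.    ]
scene tin 0.42 [270.8 212.4] [ 0.6079 -0.0076  0.    ]
scene offcut 0.7 [288.1 215.7] [0.6391 0.0365 0.    ]
scene offcut 0.66 [290.4 180.5] [0.4464 0.1246 0.    ]
scene collar 0.66 [216.8 211.8] [ 0.5585 -0.1638  0.    ]
scene collar 0.61 [320.3 215.5] [0.666  0.1306 0.    ]
scene wrench 0.7 [342.2 199.7] [0.6065 0.2383 0.    ]
top [[-0.0, -0.995, 0.098, 0.438], [-1.0, 0.001, 0.009, -0.07], [-0.009, -0.098, -0.995, 1.229], [0.0, 0.0, 0
[... 616 characters left out ...]
6002 0.2293 0.    ]
{'t': 0.9, 'joint_pos': array([-1.30897433e+00,  2.86294662e-01,  1.57668096e+00, -2.30480823e-05,
        1.27859151e+00, -1.49986259e-01]), 'dq': array([-0.00120532, -0.00053703,  0.00190228, -0.00142836, -0.00033854,
        0.00106172]), 'effort': array([-7.79624279e-04, -4.05957735e+01, -2.92945486e+01, -1.32424875e-04,
        5.07531386e-04,  4.12796837e-06]), 'eef_pos': array([ 0.27020961, -0.61855129,  0.23133875]), 'tool_rot': array([3.14157072e+00, 2.56366063e-05, 4.11814895e-01]), 'wrist_force': array([-0.07940408, -0.55904004,  0.26785297]), 'wrist_torque': array([ 0.06177238, -0.01100882, -0.02291197]), 'finger_force': 0.0, 'finger_gap': 0.08553521773738772}
```

View pics/top0.png

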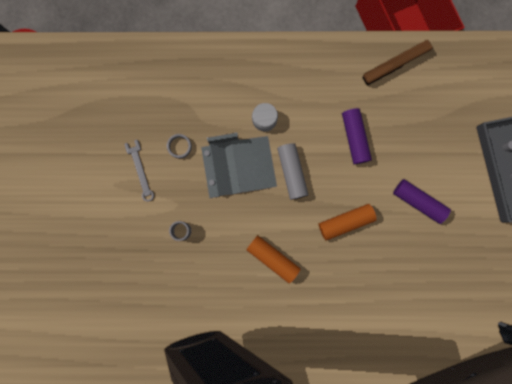

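View pics/scene0.png

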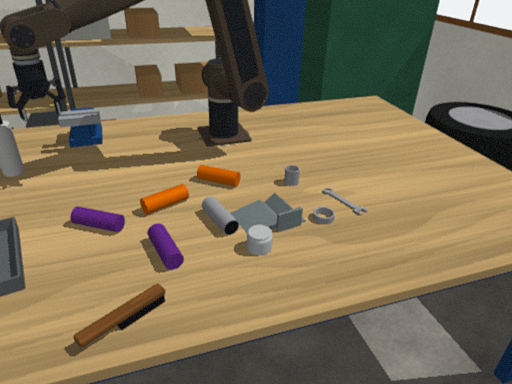

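Pipe-shaped things in the top view are: orange (273,259) and (348,222), purple (357,136) and (422,200), and bare grey steel (292,171) beside the ramp. The grey one is meant because it is bare, has black ends and lies on the ramp's low side. I'll confirm it with a crop.

```bash
python3 - <<'E'
from h import *
im=cv2.imread("pics/top0.png")[125:210,195:315];cv2.imwrite("pics/crop.png",cv2.resize(im,None,fx=6.6,fy=6.6,interpolation=cv2.INTER_CUBIC))
for c in("top","scene"):
  for t in("pipe","cradle"):
    for r in arm.cut_out(t,c)[:5]:
        m=np.array(r["region"]);ys,xs=np.nonzero(m);
        rc=cv2.minAreaRect(np.c_[xs,ys].astype(np.float32));print(c,t,round(r["p"],2),m.sum(),xs.mean().round(1),ys.mean().round(1),rc,cv2.boxPoints(rc).round(1).tolist())
E
```

```text
top pipe 0.81 1094 273.4 258.7 ((273.54876708984375, 258.9390563964844), (56.06637954711914, 20.77111053466797), 38.65980911254883) [[245.1999969482422, 249.5], [258.1000061035156, 233.3000030517578], [301.8999938964844, 268.29998779296875], [289.0, 284.6000061035156]]
top pipe 0.81 1077 421.8 200.9 ((421.730712890625, 200.6538543701172), (59.07557678222656, 19.137155532836914), 33.690067291259766) [[391.79998779296875, 192.1999969482422], [402.5, 176.3000030517578], [451.6000061035156, 209.10000610351562], [441.0, 225.0]]
top pipe 0.77 1082 347.6 221.0 ((347.75860595703125, 220.8965606689453), (19.683706283569336, 56.82277297973633), 68.19859313964844) [[317.70001220703125, 222.3000030517578], [370.5, 201.1999969482422], [377.79998779296875, 219.5], [325.0, 240.60000610351562]]
top pipe 0.74 1009 356.3 135.5 ((356.4529724121094, 135.28823852539062), (54.77494812011719, 19.198347091674805), 77.47119140625) [[341.1000061035156, 110.5999984741211], [359.8999938964844, 106.5], [371.79998779296875, 159.89999389648438], [353.0, 164.10000610351562]]
top pipe 0.67 1083 292.8 170.6 ((293.054
[... 1583 characters left out ...]
87890625, 15.634883880615234), 9.865806579589844) [[195.60000610351562, 180.10000610351562], [198.3000030517578, 164.6999969482422], [241.0, 172.10000610351562], [238.3000030517578, 187.5]]
scene pipe 0.75 791 163.9 198.7 ((164.2876739501953, 198.7671356201172), (17.32209014892578, 48.68912124633789), 69.44395446777344) [[138.5, 199.1999969482422], [184.0, 182.10000610351562], [190.10000610351562, 198.3000030517578], [144.5, 215.39999389648438]]
scene cradle 0.86 1660 269.2 214.7 ((267.6000061035156, 215.79998779296875), (37.94732666015625, 68.30519104003906), 71.56504821777344) [[229.1999969482422, 208.60000610351562], [294.0, 187.0], [306.0, 223.0], [241.1999969482422, 244.60000610351562]]
```

View pics/crop.png

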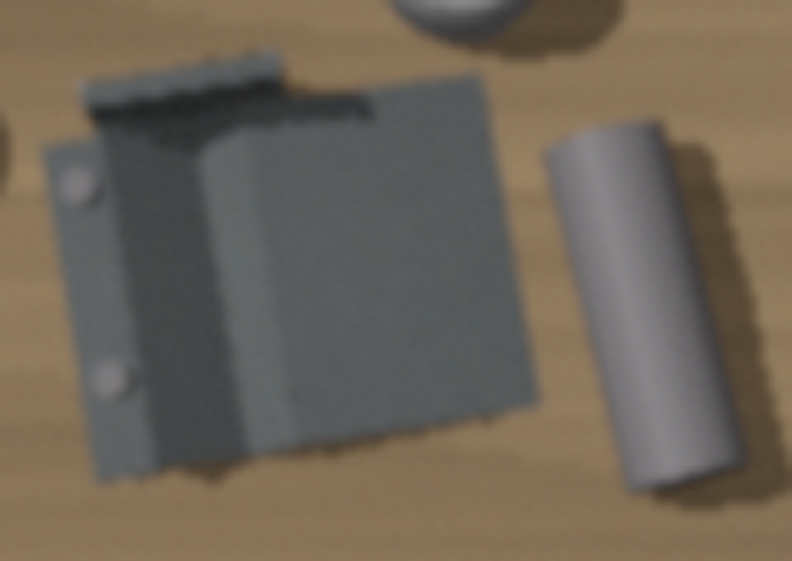

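Crop: the bare steel pipe is at about (645,305), clearly the plain grey one. The ramp's foot edge runs (483,75) to (538,405), the lip (258,130) to (298,442) and the V bottom (200,155) to (247,455), with the stop's top at (85,85) to (280,55). Next I fit both poses.

```bash
cat >> h.py <<'E'
from scipy.optimize import least_squares, minimize
def hullmask(cam,P,s=4):
    uv=np.array([proj(cam,p) for p in P]);h=cv2.convexHull(((uv+.5)*s*256-128).astype(np.int32))
    m=np.zeros((384*s,512*s),np.uint8);cv2.fillConvexPoly(m,h,1,shift=8)
    return cv2.resize(m.astype(np.float32),(512,384),interpolation=cv2.INTER_AREA)
def cyl(x,y,th,z):
    a=np.linspace(0,2*np.pi,24,endpoint=False);d=np.array([np.cos(th),np.sin(th),0]);n=np.array([-d[1],d[0],0])
    return [np.array([x,y,z])+s*.07*d+.025*(np.cos(t)*n+np.sin(t)*np.array([0,0,1])) for s in(-1,1) for t in a]
def fitpipe(cams,g,z):
    out=[]
    ms={}
    for c in cams:
        best=None
        for r in arm.cut_out("pipe",c):
            m=np.array(r["region"]);d=np.linalg.norm(np.array(np.nonzero(m))[::-1].mean(1)-proj(c,[g[0],g[1],z]))
            if best is None or d<best[0]:best=(d,m)
        if best and best[0]<25:ms[c]=best[1].astype(np.float32)
    f=lambda p,cs:sum(np.abs(hullmask(c,cyl(p[0],p[1],p[2],z))-ms[c]).sum()/ms[c].sum() for c in cs)
    for cs in [[c] for c in ms]+[list(ms)]:
        r=minimize(f,g,args=(cs,),method="Nelder-Mead",options=dict(initial_simplex=np.array([g]+[np.array(g)+d for d in([.01,0,0],[0,.01,0],[0,0,.08])])))
        out.append((cs,r.x.round(4),round(r.fun/len(cs),3)))
    return out
E
python3 - <<'E'
from h import *
o=np.array([195,125]);c=lambda u,v:(np.array([u,v])+.5)/6.6-.5+o
pts=[((483,75),(60,-120,0)),((538,405),(-80,-120,0)),((258,130),None),((298,442),(-80,-20,19)),((247,455),(-80,0,5)),((157,468),(-80,36,30)),((85,85),(60,40,60)),((280,55),(60,-40,60))]
pts=[(c(*a),np.array(b)/1e3) for a,b in pts if b]
T=lambda p,b:np.array([p[0]+np.cos(p[2])*b[0]-np.sin(p[2])*b[1],p[1]+np.sin(p[2])*b[0]+np.cos(p[2])*b[1],b[2]])
f=lambda p:np.concatenate([proj("top",T(p,b))-a for a,b in pts])
r=least_squares(f,[.63,0,.15]);print("cradle",r.x.round(4),r.fun.round(1))
# lip and pipe in cradle frame
arm.capture("top");arm.capture("scene")
for cs,p,e in fitpipe(("top","scene"),[.61,-.165,.15],.025):
    d=p[:2]-r.x[:2];t=r.x[2];print(cs,p,e,"cradle frame",(np.array([[np.cos(t),np.sin(t)],[-np.sin(t),np.cos(t)]])@d*1e3).round(1),"dyaw",round(p[2]-t,3))
for q in[(60,0,35.5),(-10,0,35.5),(0,-20,19)]:print(q,T(r.x,np.array(q)/1e3).round(4),proj("top",T(r.x,np.array(q)/1e3)).round(1),proj("scene",T(r.x,np.array(q)/1e3)).round(1))
E
```

```text
cradle [0.6271 0.0037 0.1558] [ 0.3 -1.1  0.3 -0.1 -0.6 -0.5 -0.1 -0.8 -0.6 -1.5 -0.3  2.1  1.   1.8]Traceback (most recent call last):
  File "<stdin>", line 10, in <module>
  File "h.py", line 32, in fitpipe
    r=minimize(f,g,args=(cs,),method="Nelder-Mead",options=dict(initial_simplex=np.array([g]+[np.array(g)+d for d in([.01,0,0],[0,.01,0],[0,0,.08])])))
    res = _minimize_neldermead(fun, x0, args, callback, bounds=bounds,
                               **options)
    fxcc = func(xcc)
    fx = function(np.copy(x), *(wrapper_args + args))
  File "h.py", line 30, in <lambda>
    f=lambda p,cs:sum(np.abs(hullmask(c,cyl(p[0],p[1],p[2],z))-ms[c]).sum()/ms[c].sum() for c in cs)
                  ~~~^^^^^^^^^^^^^^^^^^^^^^^^^^^^^^^^^^^^^^^^^^^^^^^^^^^^^^^^^^^^^^^^^^^^^^^^^^^^^^^
  File "h.py", line 30, in <genexpr>
    f=lambda p,cs:sum(np.abs(hullmask(c,cyl(p[0],p[1],p[2],z))-ms[c]).sum()/ms[c].sum() for c in cs)
                             ~~~~~~~~^^^^^^^^^^^^^^^^^^^^^^^^^
  File "h.py", line 15, in hullmask
    uv=np.array([proj(cam,p) for p in P]);h=cv2.convexHull(((uv+.5)*s*256-128).astype(np.int32))
                 ~~~~^^^^^^^
  File "h.py", line 9, in proj
    m=arm.camera_model(cam);T=np.linalg.inv(np.array(m["cam_to_world"]))
ValueError: time passes only in moves, steps and waits
```

```bash
sed -i 's/^def ray/_M={}\ndef cm(c):\n    if c not in _M:_M[c]=arm.camera_model(c)\n    return _M[c]\ndef ray/; s/m=arm.camera_model(cam)/m=cm(cam)/' h.py
cat > fit.py <<'E'
from h import *
o=np.array([195,125]);c=lambda u,v:(np.array([u,v])+.5)/6.6-.5+o
pts=[((483,75),(60,-120,0)),((538,405),(-80,-120,0)),((298,442),(-80,-20,19)),((247,455),(-80,0,5)),((157,468),(-80,36,30)),((85,85),(64,40,60)),((280,55),(64,-40,60))]
pts=[(c(*a),np.array(b)/1e3) for a,b in pts if b]
T=lambda p,b:np.array([p[0]+np.cos(p[2])*b[0]-np.sin(p[2])*b[1],p[1]+np.sin(p[2])*b[0]+np.cos(p[2])*b[1],b[2]])
f=lambda p:np.concatenate([proj("top",T(p,b))-a for a,b in pts])
r=least_squares(f,[.63,0,.15]);print("cradle",r.x.round(4),r.fun.round(1))
def pipe(cams,g,z):
  for c in cams: arm.capture(c)
  for cs,p,e in fitpipe(cams,g,z):
    d=p[:2]-r.x[:2];t=r.x[2];print(cs,p,e,"cradle frame",(np.array([[np.cos(t),np.sin(t)],[-np.sin(t),np.cos(t)]])@d*1e3).round(1),"dyaw",round(p[2]-t,3))
E
python3 - <<'E'
from fit import *
pipe(("top","scene"),[.61,-.165,.15],.025)
for q in[(60,0,35.5),(-10,0,35.5),(0,-20,19),(60,40,60),(60,-40,60),(-80,-120,0),(60,-120,0)]:print(q,T(r.x,np.array(q)/1e3).round(4),proj("top",T(r.x,np.array(q)/1e3)).round(1),proj("scene",T(r.x,np.array(q)/1e3)).round(1))
E
```

```text
cradle [0.6258 0.0036 0.1599] [ 0.3 -0.8  0.5  0.2 -0.4 -0.1  0.1 -0.3 -0.5 -1.  -0.6  1.1  0.7  0.7]
['scene'] [ 0.6113 -0.1689  0.243 ] 0.042 cradle frame [ -41.8 -168. ] dyaw 0.083
['scene'] [ 0.6113 -0.1689  0.243 ] 0.042 cradle frame [ -41.8 -168. ] dyaw 0.083
(60, 0, 35.5) [0.685  0.0131 0.0355] [223.2 139.6] [287.5 215.8]
(-10, 0, 35.5) [0.6159 0.002  0.0355] [227.3 165.7] [275.3 203.6]
(0, -20, 19) [ 0.629  -0.0162  0.019 ] [234.6 161.7] [270.8 211.5]
(60, 40, 60) [0.6787 0.0526 0.06  ] [207.1 140.1] [300.  205.3]
(60, -40, 60) [ 0.6914 -0.0263  0.06  ] [237.9 135.1] [275.8 212.3]
(-80, -120, 0) [ 0.5659 -0.1276  0.    ] [276.6 186.2] [229.  211.2]
(60, -120, 0) [ 0.7041 -0.1053  0.    ] [268.  135.2] [249.8 237.2]
```

Request:
send_rows --motion '[0.03,-0.014,0,0,0,-0.08,1,0.09,-0.041,0,0,0,-0.16,1,0.16,-0.073,0,0,0,-0.24,1,0.23,-0.105,0,0,0,-0.32,1,0.3,-0.137,0,0,0,-0.4,1,0.37,-0.169,0,0,0,-0.48,1,0.44,-0.2,0,0,0,-0.56,1,0.51,-0.233,0,0,0,-0.64,1,0.58,-0.265,0,0,0,-0.72,1,0.64,-0.292,0,0,0,-0.8,1,0.7,-0.32,0,0,0,-0.9,1,0.75,-0.342,0,0,0,-1,1]'

```text
t: 2.5
eef_pos: [0.5468, -0.3096, 0.2316]
tool_rot: [3.141, -0.0, 1.202]
wrist_force: [0.2, -0.8, 0.6]
finger_gap: 0.0854
finger_force: 0.0
```

Request:
send_rows --motion '[0.05,0.02,0,0,0,-0.11,1,0.1,0.04,0,0,0,-0.23,1,0.15,0.055,0.02,0,0,-0.34,1,0.18,0.067,0.06,0,0,-0.46,1,0.19,0.071,0.12,0,0,-0.58,1,0.192,0.0714,0.18,0,0,-0.679,1,0.192,0.0714,0.24,0,0,-0.679,1,0.192,0.0714,0.3,0,0,-0.679,1,0.192,0.0714,0.36,0,0,-0.679,1,0.192,0.0714,0.4,0,0,-0.679,1,0.192,0.0714,0.42,0,0,-0.679,1,0.192,0.0714,0.43,0,0,-0.679,1]'

```text
t: 3.5
eef_pos: [0.6126, -0.2348, 0.0141]
tool_rot: [-3.139, -0.002, 1.73]
wrist_force: [-0.0, 0.4, -0.3]
finger_gap: 0.0853
finger_force: 0.0
```

```bash
python3 - <<'E'
from fit import *
s=arm.state();print(s["t"],s["eef_pos"],s["tool_rot"],s["joint_pos"])
im=snap("scene","scene1")
cv2.imwrite("pics/c1.png",cv2.resize(im[130:270,130:330,::-1],None,fx=4,fy=4,interpolation=cv2.INTER_CUBIC))
E
```

```text
cradle [0.6258 0.0036 0.1599] [ 0.3 -0.8  0.5  0.2 -0.4 -0.1  0.1 -0.3 -0.5 -1.  -0.6  1.1  0.7  0.7]
3.5 [ 0.61256255 -0.23479397  0.01413025] [-3.13886171e+00 -2.18510327e-03  1.73048226e+00] [-5.20437984e-01  4.92377467e-01  1.73833861e+00 -2.34283815e-05
  9.14374051e-01 -6.80112572e-01]
```

View pics/c1.png

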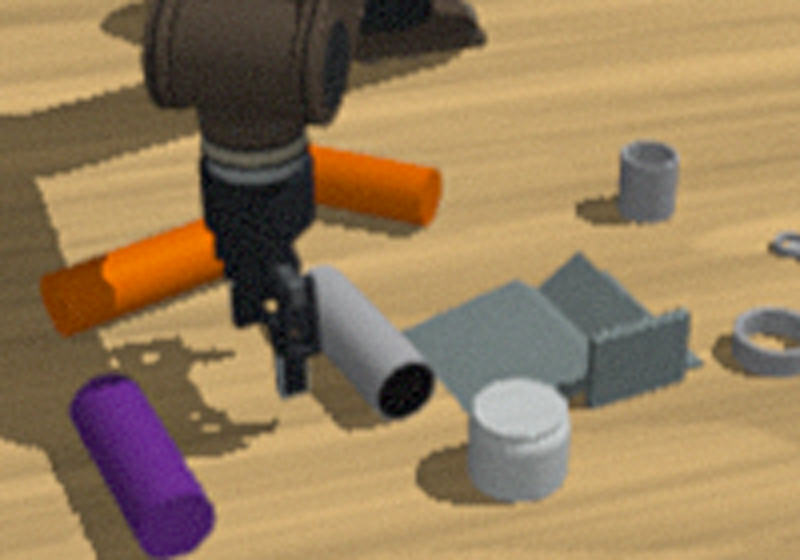

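The crop shows the +x fingertip at about crop (293,393), i.e. picture (203,228), behind the pipe on the ramp's far side. Nothing else is near it.

```bash
python3 - <<'E'
from fit import *
e=np.array([.6126,-.2348]);x=np.array([.9872,.1593]);y=np.array([-.1593,.9872])
for z in(.001,.014,.027):
  print(z,[((proj("scene",[*(e+a*x+b*y),z])-[130,130])*4).round() for a,b in((.0425,.011),(.057,.011),(.0425,-.011),(.057,-.011))])
E
```

```text
cradle [0.6258 0.0036 0.1599] [ 0.3 -0.8  0.5  0.2 -0.4 -0.1  0.1 -0.3 -0.5 -1.  -0.6  1.1  0.7  0.7]
0.001 [array([305., 412.]), array([313., 424.]), array([275., 421.]), array([283., 433.])]
0.014 [array([304., 398.]), array([312., 409.]), array([274., 406.]), array([282., 418.])]
0.027 [array([303., 383.]), array([311., 394.]), array([273., 391.]), array([281., 403.])]
```

The fingertips sit 13 mm above the TCP when open, so I'll use TCP z of about 2 mm. Tool x is now cradle +y, so pushing starts slowly.

Request:
send_rows --motion '[0.008,0,0.01,0,0,0,1,0.016,0,0.02,0,0,0,1,0.024,0,0.027,0,0,0,1,0.032,0,0.027,0,0,0,1,0.036,0,0.027,0,0,0,1,0.04,0,0.027,0,0,0,1,0.044,0,0.027,0,0,0,1,0.048,0,0.027,0,0,0,1,0.052,0,0.027,0,0,0,1,0.056,0,0.027,0,0,0,1,0.06,0,0.027,0,0,0,1,0.064,0,0.027,0,0,0,1]'

```text
t: 4.55
eef_pos: [0.6086, -0.2037, 0.0029]
tool_rot: [3.142, 0.0, 1.73]
wrist_force: [0.6, -0.1, -0.0]
finger_gap: 0.0854
finger_force: 0.0
```

Request:
send_rows --motion '[0.004,0,0,0,0,0,1,0.008,0,0,0,0,0,1,0.012,0,0,0,0,0,1,0.016,0,0,0,0,0,1,0.02,0,0,0,0,0,1,0.024,0,0,0,0,0,1,0.028,0,0,0,0,0,1,0.032,0,0,0,0,0,1,0.036,0,0,0,0,0,1,0.04,0,0,0,0,0,1,0.044,0,0,0,0,0,1,0.048,0,0,0,0,0,1]'

```text
t: 5.55
eef_pos: [0.6047, -0.1799, 0.0028]
tool_rot: [-3.142, -0.0, 1.73]
wrist_force: [0.1, -0.3, 0.1]
finger_gap: 0.0853
finger_force: 0.1
```

```bash
python3 - <<'E'
from fit import *
s=arm.state();print(s["t"],s["eef_pos"],s["wrist_force"])
pipe(("top","scene"),[.605,-.145,.22],.025)
im=snap("top","top2")
cv2.imwrite("pics/c2.png",cv2.resize(im[120:215,190:330,::-1],None,fx=5.6,fy=5.6,interpolation=cv2.INTER_CUBIC))
E
```

```text
cradle [0.6258 0.0036 0.1599] [ 0.3 -0.8  0.5  0.2 -0.4 -0.1  0.1 -0.3 -0.5 -1.  -0.6  1.1  0.7  0.7]
5.55 [ 0.60474123 -0.17990511  0.00283296] [ 0.12838776 -0.26048486  0.10633453]
['top'] [ 0.6013 -0.1334  0.319 ] 5.618 cradle frame [ -46.  -131.3] dyaw 0.159
['scene'] [ 0.6054 -0.1152 -0.2108] 0.84 cradle frame [ -39.1 -114. ] dyaw -0.371
['top', 'scene'] [ 0.6066 -0.1154 -0.1959] 3.257 cradle frame [ -37.9 -114.4] dyaw -0.356
```

View pics/c2.png

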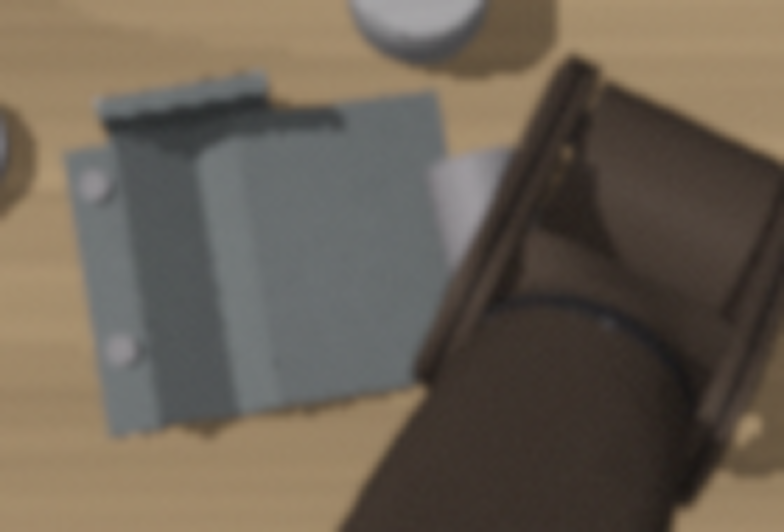

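The crop shows the pipe's +x end at crop (430,160), just reaching the ramp foot, with the hand behind it. I push on up the ramp.

Request:
send_rows --motion '[0.004,0,0,0,0,0,1,0.008,0,0,0,0,0,1,0.012,0,0,0,0,0,1,0.016,0,0,0,0,0,1,0.02,0,0,0,0,0,1,0.024,0,0,0,0,0,1,0.028,0,0,0,0,0,1,0.032,0,0,0,0,0,1,0.036,0,0,0,0,0,1,0.04,0,0,0,0,0,1,0.044,0,-0.001,0,0,0,1,0.048,0,-0.002,0,0,0,1]'

```text
t: 6.8
eef_pos: [0.6007, -0.1562, 0.0037]
tool_rot: [-3.141, -0.0, 1.731]
wrist_force: [0.9, -2.8, 0.7]
finger_gap: 0.0852
finger_force: 1.5
```

Request:
send_rows --motion '[0.004,0,-0.001,0,0,0,1,0.008,0,-0.002,0,0,0,1,0.012,0,-0.002,0,0,0,1,0.016,0,-0.003,0,0,0,1,0.02,0,-0.004,0,0,0,1,0.024,0,-0.005,0,0,0,1,0.028,0,-0.005,0,0,0,1,0.032,0,-0.006,0,0,0,1,0.036,0,-0.007,0,0,0,1,0.04,0,-0.008,0,0,0,1,0.044,0,-0.008,0,0,0,1,0.048,0,-0.009,0,0,0,1]'

```text
t: 7.8
eef_pos: [0.5971, -0.1325, 0.0083]
tool_rot: [-3.141, -0.0, 1.73]
wrist_force: [1.2, -2.0, 1.1]
finger_gap: 0.0856
finger_force: 1.0
```

Request:
send_rows --motion '[0.004,0,-0.001,0,0,0,1,0.008,0,-0.002,0,0,0,1,0.012,0,-0.002,0,0,0,1,0.016,0,-0.003,0,0,0,1,0.02,0,-0.004,0,0,0,1,0.024,0,-0.005,0,0,0,1,0.028,0,-0.005,0,0,0,1,0.032,0,-0.006,0,0,0,1,0.036,0,-0.007,0,0,0,1,0.04,0,-0.008,0,0,0,1,0.044,0,-0.008,0,0,0,1,0.048,0,-0.009,0,0,0,1]'

```text
t: 8.8
eef_pos: [0.5932, -0.1088, 0.0128]
tool_rot: [-3.141, -0.0, 1.73]
wrist_force: [0.8, -1.5, 1.0]
finger_gap: 0.0854
finger_force: 1.0
```

```bash
python3 - <<'E'
from fit import *
s=arm.state();print(s["t"],s["eef_pos"],s["wrist_force"])
im=snap("scene","scene3");im2=snap("top","top3")
f=lambda a:cv2.resize(a[:,:,::-1],None,fx=4,fy=4,interpolation=cv2.INTER_CUBIC)
cv2.imwrite("pics/c3.png",np.hstack([f(im[170:270,190:320]),f(im2[120:220,200:270])]))
E
```

```text
cradle [0.6258 0.0036 0.1599] [ 0.3 -0.8  0.5  0.2 -0.4 -0.1  0.1 -0.3 -0.5 -1.  -0.6  1.1  0.7  0.7]
8.8 [ 0.59324624 -0.10880371  0.01279725] [ 0.79896547 -1.49759451  1.03774839]
```

View pics/c3.png

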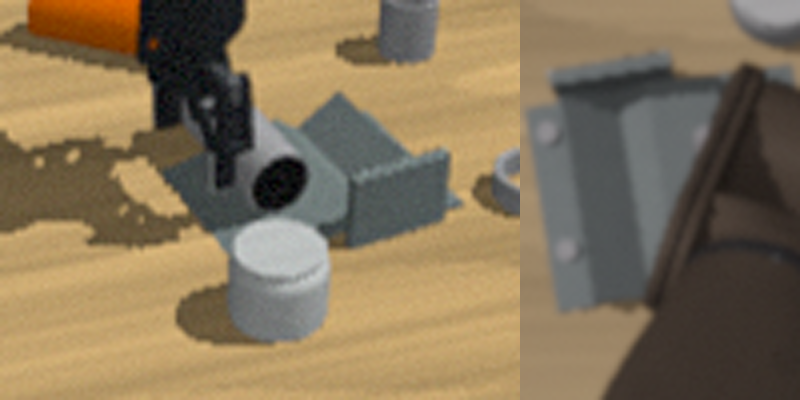

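The crop shows the pipe half-way up the ramp, its black end at left-crop (278,182). The +x fingertip is behind it and the force is 1.7 N, so I continue.

Request:
send_rows --motion '[0.004,0,-0.001,0,0,0,1,0.008,0,-0.002,0,0,0,1,0.012,0,-0.002,0,0,0,1,0.016,0,-0.003,0,0,0,1,0.02,0,-0.004,0,0,0,1,0.024,0,-0.005,0,0,0,1,0.028,0,-0.005,0,0,0,1,0.032,0,-0.006,0,0,0,1,0.036,0,-0.007,0,0,0,1,0.04,0,-0.008,0,0,0,1,0.044,0,-0.008,0,0,0,1,0.048,0,-0.009,0,0,0,1]'

```text
t: 9.9
eef_pos: [0.5894, -0.0851, 0.0173]
tool_rot: [-3.142, -0.0, 1.73]
wrist_force: [-0.7, -2.1, 0.5]
finger_gap: 0.0852
finger_force: 1.0
```

Request:
send_rows --motion '[0.004,0,-0.001,0,0,0,1,0.008,0,-0.002,0,0,0,1,0.012,0,-0.002,0,0,0,1,0.016,0,-0.003,0,0,0,1,0.02,0,-0.004,0,0,0,1,0.023,0,-0.005,0,0,0,1,0.026,0,-0.005,0,0,0,1,0.029,0,-0.006,0,0,0,1,0.032,0,-0.007,0,0,0,1,0.034,0,-0.007,0,0,0,1,0.036,0,-0.008,0,0,0,1,0.038,0,-0.008,0,0,0,1]'

```text
t: 10.9
eef_pos: [0.5865, -0.0665, 0.0214]
tool_rot: [3.141, 0.0, 1.731]
wrist_force: [0.7, -1.6, 0.6]
finger_gap: 0.0854
finger_force: 1.0
```

Request:
send_rows --motion '[0.002,0,0,0,0,0,1,0.004,0,0,0,0,0,1,0.006,0,0,0,0,0,1,0.008,0,0,0,0,0,1,0.01,0,0,0,0,0,1,0.012,0,0,0,0,0,1,0.014,0,0,0,0,0,1,0.016,0,0,0,0,0,1,0.018,0,0,0,0,0,1,0.02,0,0,0,0,0,1,0.022,0,0,0,0,0,1,0.024,0,0,0,0,0,1]'

```text
t: 11.9
eef_pos: [0.5845, -0.0546, 0.0213]
tool_rot: [-3.142, -0.0, 1.73]
wrist_force: [1.0, 0.0, 0.1]
finger_gap: 0.0853
finger_force: 0.0
```

```bash
python3 - <<'E'
from fit import *
s=arm.state();print(s["t"],s["eef_pos"],s["wrist_force"])
im=snap("scene","scene4");im2=snap("top","top4")
f=lambda a:cv2.resize(a[:,:,::-1],None,fx=4,fy=4,interpolation=cv2.INTER_CUBIC)
cv2.imwrite("pics/c4.png",np.hstack([f(im[170:270,190:320]),f(im2[120:220,200:270])]))
E
```

```text
cradle [0.6258 0.0036 0.1599] [ 0.3 -0.8  0.5  0.2 -0.4 -0.1  0.1 -0.3 -0.5 -1.  -0.6  1.1  0.7  0.7]
11.9 [ 0.58451704 -0.05458126  0.02129878] [0.9515397  0.0090758  0.10664115]
```

View pics/c4.png

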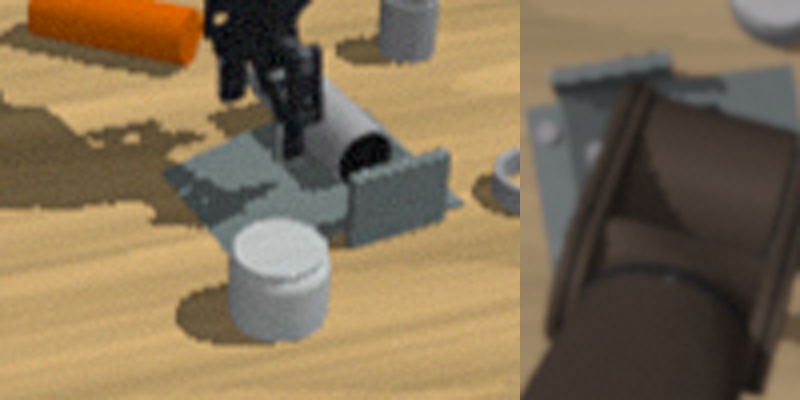

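The pipe dropped into the V: the force went to 0, and its end now shows behind the stop at left-crop (365,155). I back off, lift, shut the fingers and go round to the open end.

Request:
send_rows --motion '[-0.015,0,0,0,0,0,1,-0.03,0,0,0,0,0,1,-0.04,0,-0.02,0,0,0,1,-0.04,0,-0.06,0,0,0,1,-0.04,0,-0.11,0,0,0,1,-0.04,0,-0.16,0,0,0,1,-0.04,-0.03,-0.2,0,0,0,1,-0.02,-0.08,-0.2,0,0,0,0,0.02,-0.13,-0.2,0,0,0,-1,0.06,-0.18,-0.2,0,0,0,-1,0.09,-0.22,-0.2,0,0,0,-1,0.102,-0.23,-0.2,0,0,0,-1]'

```text
t: 13.0
eef_pos: [0.46, -0.0218, 0.1212]
tool_rot: [-3.14, -0.001, 1.731]
wrist_force: [-0.2, 0.2, 1.0]
finger_gap: 0.0251
finger_force: 0.0
```

```bash
python3 - <<'E'
from fit import *
s=arm.state();print(s["t"],s["eef_pos"],s["tool_rot"],s["wrist_force"],s["finger_gap"])
d=s["eef_pos"][:2]-r.x[:2];t=r.x[2];print("tcp cradle",np.array([[np.cos(t),np.sin(t)],[-np.sin(t),np.cos(t)]])@d)
pipe(("top","scene"),[.585,-.003,.16],.0355)
im=snap("scene","scene5");im2=snap("top","top5")
f=lambda a:cv2.resize(a[:,:,::-1],None,fx=4,fy=4,interpolation=cv2.INTER_CUBIC)
cv2.imwrite("pics/c5.png",np.hstack([f(im[160:260,210:310]),f(im2[120:220,195:290])]))
E
```

```text
cradle [0.6258 0.0036 0.1599] [ 0.3 -0.8  0.5  0.2 -0.4 -0.1  0.1 -0.3 -0.5 -1.  -0.6  1.1  0.7  0.7]
13.0 [ 0.46003162 -0.02177126  0.12124502] [-3.13985911e+00 -8.86416052e-04  1.73050464e+00] [-0.23883843  0.16369706  1.00199392] 0.025134057012385438
tcp cradle [-0.16768344  0.00136371]
['top'] [ 0.5812 -0.0041  0.1601] 0.279 cradle frame [-45.2  -0.5] dyaw 0.0
['scene'] [ 0.5791 -0.0058  0.1323] 0.116 cradle frame [-47.6  -1.8] dyaw -0.028
['top', 'scene'] [ 0.5775 -0.0051  0.1403] 0.205 cradle frame [-49.1  -0.9] dyaw -0.02
```

View pics/c5.png

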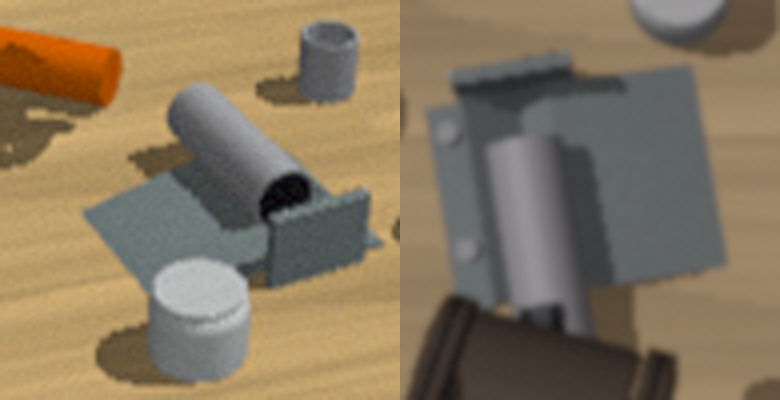

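The crop shows the pipe lying along the V (top-crop (490–560,140) to (590,330)), with its +x end about 36 mm short of the stop. I lower the shut fingers behind its -x end and approach.

Request:
send_rows --motion '[-0.003,0,0.04,0,0,0,-1,-0.003,0,0.08,0,0,0,-1,-0.003,0,0.12,0,0,0,-1,-0.003,0,0.16,0,0,0,-1,-0.003,0,0.19,0,0,0,-1,-0.003,0,0.202,0,0,0,-1,-0.003,0.008,0.202,0,0,0,-1,-0.003,0.016,0.202,0,0,0,-1,-0.003,0.024,0.202,0,0,0,-1,-0.003,0.032,0.202,0,0,0,-1,-0.003,0.038,0.202,0,0,0,-1,-0.003,0.042,0.202,0,0,0,-1]'

```text
t: 14.3
eef_pos: [0.4851, -0.0209, 0.0212]
tool_rot: [3.14, 0.001, 1.731]
wrist_force: [0.0, 0.8, -0.1]
finger_gap: 0.0001
finger_force: 0.0
```

Request:
send_rows --motion '[0,0.002,0,0,0,0,-1,0,0.004,0,0,0,0,-1,0,0.006,0,0,0,0,-1,0,0.008,0,0,0,0,-1,0,0.01,0,0,0,0,-1,0,0.012,0,0,0,0,-1,0,0.014,0,0,0,0,-1,0,0.016,0,0,0,0,-1,0,0.018,0,0,0,0,-1,0,0.02,0,0,0,0,-1,0,0.022,0,0,0,0,-1,0,0.024,0,0,0,0,-1]'

```text
t: 15.3
eef_pos: [0.4957, -0.0188, 0.0203]
tool_rot: [-3.141, -0.0, 1.731]
wrist_force: [-2.8, -0.8, 2.5]
finger_gap: -0.0003
finger_force: 1.4
```

Request:
send_rows --motion '[0,0.002,0,0,0,0,-1,0,0.004,0,0,0,0,-1,0,0.006,0,0,0,0,-1,0,0.008,0,0,0,0,-1,0,0.01,0,0,0,0,-1,0,0.012,0,0,0,0,-1,0,0.014,0,0,0,0,-1,0,0.016,0,0,0,0,-1,0,0.018,0,0,0,0,-1,0,0.02,0,0,0,0,-1,0,0.022,0,0,0,0,-1,0,0.024,0,0,0,0,-1]'

```text
t: 16.3
eef_pos: [0.5077, -0.0169, 0.0203]
tool_rot: [-3.142, -0.0, 1.73]
wrist_force: [-2.9, 0.9, 1.5]
finger_gap: -0.0003
finger_force: 1.3
```

Request:
send_rows --motion '[0,0.002,0,0,0,0,-1,0,0.004,0,0,0,0,-1,0,0.006,0,0,0,0,-1,0,0.008,0,0,0,0,-1,0,0.01,0,0,0,0,-1,0,0.012,0,0,0,0,-1,0,0.014,0,0,0,0,-1,0,0.016,0,0,0,0,-1,0,0.018,0,0,0,0,-1,0,0.02,0,0,0,0,-1,0,0.022,0,0,0,0,-1,0,0.024,0,0,0,0,-1]'

```text
t: 17.3
eef_pos: [0.5196, -0.015, 0.0204]
tool_rot: [3.142, -0.0, 1.73]
wrist_force: [-2.4, -0.2, 2.3]
finger_gap: 0.0001
finger_force: 1.4
```

Request:
send_rows --motion '[0,0.0015,0,0,0,0,-1,0,0.003,0,0,0,0,-1,0,0.0045,0,0,0,0,-1,0,0.006,0,0,0,0,-1,0,0.007,0,0,0,0,-1,0,0.008,0,0,0,0,-1,0,0.009,0,0,0,0,-1,0,0.01,0,0,0,0,-1]'

```text
t: 17.97
eef_pos: [0.5244, -0.0143, 0.0203]
tool_rot: [-3.142, -0.0, 1.73]
wrist_force: [-3.4, 0.5, 1.9]
finger_gap: -0.0004
finger_force: 1.5
```

```bash
python3 - <<'E'
from fit import *
s=arm.state();print(s["t"],s["eef_pos"],s["wrist_force"])
d=s["eef_pos"][:2]-r.x[:2];t=r.x[2];print("tcp cradle",np.array([[np.cos(t),np.sin(t)],[-np.sin(t),np.cos(t)]])@d)
pipe(("top",),[.605,-.0,.16],.0355)
E
```

```text
cradle [0.6258 0.0036 0.1599] [ 0.3 -0.8  0.5  0.2 -0.4 -0.1  0.1 -0.3 -0.5 -1.  -0.6  1.1  0.7  0.7]
17.9667 [ 0.52440932 -0.01426506  0.0203356 ] [-3.40180574  0.46780952  1.91919272]
tcp cradle [-0.102932   -0.00147898]
['top'] [0.6164 0.0016 0.163 ] 0.661 cradle frame [-9.6 -0.5] dyaw 0.003
['top'] [0.6164 0.0016 0.163 ] 0.661 cradle frame [-9.6 -0.5] dyaw 0.003
```

Request:
send_rows --motion '[0,0.001,0,0,0,0,-1,0,0.002,0,0,0,0,-1,0,0.003,0,0,0,0,-1,0,0.004,0,0,0,0,-1,0,0.005,0,0,0,0,-1,0,0.006,0,0,0,0,-1,0,0.007,0,0,0,0,-1,0,0.008,0,0,0,0,-1]'

```text
t: 18.73
eef_pos: [0.5284, -0.0136, 0.0203]
tool_rot: [-3.142, -0.0, 1.731]
wrist_force: [-3.0, -0.3, 1.0]
finger_gap: 0.0003
finger_force: 1.6
```

Request:
send_rows --motion '[0,0.001,0,0,0,0,-1,0,0.002,0,0,0,0,-1,0,0.003,0,0,0,0,-1]'

```text
t: 18.98
eef_pos: [0.5299, -0.0134, 0.0203]
tool_rot: [-3.142, 0.0, 1.731]
wrist_force: [-3.3, -0.8, 1.3]
finger_gap: -0.0
finger_force: 1.6
```

Request:
send_rows --motion '[0,0.001,0,0,0,0,-1,0,0.002,0,0,0,0,-1]'

```text
t: 19.15
eef_pos: [0.5306, -0.0132, 0.0203]
tool_rot: [-3.141, -0.0, 1.731]
wrist_force: [-4.3, -0.4, 3.3]
finger_gap: 0.0003
finger_force: 2.6
```

Request:
send_rows --motion '[0,0.0006,0,0,0,0,-1,0,0.0012,0,0,0,0,-1]'

```text
t: 19.32
eef_pos: [0.5306, -0.0132, 0.0202]
tool_rot: [-3.139, -0.0, 1.731]
wrist_force: [-5.9, -2.0, 5.7]
finger_gap: -0.0004
finger_force: 3.6
```

The tool has stopped moving and the force is rising (about 6 N), so the pipe is against the stop. I retreat straight back, then up.

Request:
send_rows --motion '[0,-0.002,0,0,0,0,-1,0,-0.006,0,0,0,0,-1,0,-0.016,0,0,0,0,-1,0,-0.03,0,0,0,0,-1,0,-0.05,0,0,0,0,-1,0,-0.07,0,0,0,0,-1,0,-0.08,-0.04,0,0,0,-1,0,-0.08,-0.1,0,0,0,-1,0,-0.08,-0.17,0,0,0,-1,0,-0.08,-0.25,0,0,0,-1,0,-0.08,-0.3,0,0,0,-1,0,-0.08,-0.34,0,0,0,-1]'

```text
t: 20.32
eef_pos: [0.4921, -0.0198, 0.1935]
tool_rot: [3.137, 0.002, 1.73]
wrist_force: [0.3, 0.4, 0.3]
finger_gap: -0.0002
finger_force: 0.0
```

```bash
python3 - <<'E'
from fit import *
s=arm.state();print(s["t"],s["eef_pos"],s["wrist_force"])
pipe(("top","scene"),[.613,-.0,.17],.0355)
im=snap("scene","scene6");im2=snap("top","top6")
f=lambda a:cv2.resize(a[:,:,::-1],None,fx=4,fy=4,interpolation=cv2.INTER_CUBIC)
cv2.imwrite("pics/c6.png",np.hstack([f(im[160:260,210:310]),f(im2[120:220,195:290])]))
E
```

```text
cradle [0.6258 0.0036 0.1599] [ 0.3 -0.8  0.5  0.2 -0.4 -0.1  0.1 -0.3 -0.5 -1.  -0.6  1.1  0.7  0.7]
20.3167 [ 0.49208932 -0.01982162  0.19345987] [0.32331259 0.35821874 0.25675027]
['top'] [0.6162 0.0014 0.1803] 0.34 cradle frame [-9.8 -0.6] dyaw 0.02
['scene'] [ 0.5928 -0.0031  0.1332] 0.392 cradle frame [-33.6  -1.3] dyaw -0.027
['top', 'scene'] [0.6158 0.0009 0.1657] 0.396 cradle frame [-10.3  -1.1] dyaw 0.006
```

View pics/c6.png

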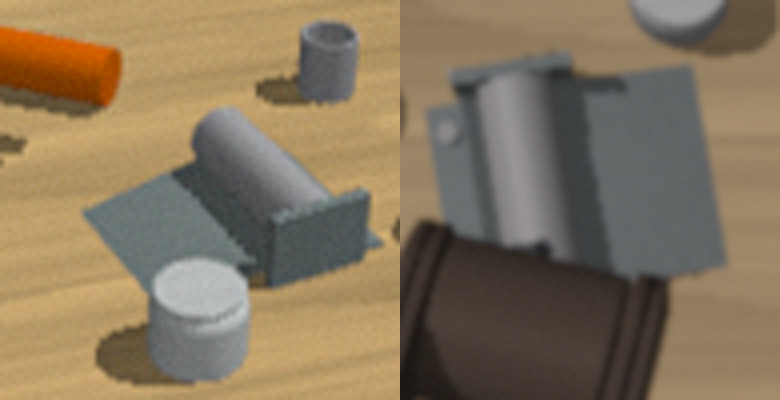

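The crop shows the pipe lying in the V with its end right at the stop plate (top-crop (475–550,75)). It is square, the bystanders haven't moved, and the hand is clear, so I hand in.

```bash
python3 -c "
from station import arm
print(arm.close_job())"
```

```text
the job is handed in; nothing more can be done
None
```

I rolled the bare steel pipe up the ramp into the cradle's V and pushed it against the end stop, where it lies square. I handed the job in at about 20 s, with the other things on the bench untouched.

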